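# Register a carton in the packing jig and swing the hold-down over it

### The job

Slide the brown carton that lies askew on the jig plate, without lifting it off the plate, until its long side is flush against the blue back fence and its end is flush against the blue end stop. Then turn the red clamp knob a quarter turn counter-clockwise to its stop, so that the hold-down arm lies over the carton. Do not disturb the marker, the white carton or the brown tape roll.

Things in the scene. Friction and masses are not known exactly. Their poses are not given: they have to be found in the camera images.
- jig: Fixed grey plate on the table, x -88 to 72, y -140 to 130 mm, top at z 4; origin at table height, x roughly away from the robot, y left. Two blue stops, 14 mm thick, tops at z 44: back fence with inner face at x 55 (y -121 to 69), end stop with inner face at y 55 (x -45 to 55). The hold-down's post stands at x 21, y 95 mm.
- corner (a point): The inside corner of the stops, on the plate's top, with axes parallel to the jig's: the fence face is its plane x = 0 (carton belongs at negative x), the end stop face its plane y = 0 (carton belongs at negative y).
- carton: Closed brown carton, 68 (x) x 120 (y) x 50 mm high, about 0.25 kg, lying askew on the jig plate. Origin at the centre of its underside; z up. Registered, its origin is at x = -34, y = -60 mm in the frame of point corner, its axes parallel to it.
- clamp (a joint): Angle of the hold-down arm about its vertical post, rad, growing counter-clockwise from above: 0 = arm points along the jig's -x (toward the robot, clear of the carton), 1.571 = its stop, arm points along the jig's -y over the registered carton. Stiff enough to stay where it is left.
- clamp_grip (a point): Centre of the red knob bar on the hold-down arm, on the pivot axis, 92 mm above the table: bar 44 mm long along the arm, 13 mm wide, from 73 to 101 mm above the table; x axis along the bar, away from the foot. Grip across the 13 mm from above. Below it the dark arm, 18 mm wide, at 60 to 69 mm.
- clamp_foot (a point): Underside of the rubber foot (16 mm across) at the arm's end, 60 mm from the pivot axis, 57 mm above the table; the carton's top on the plate is at 54 mm.
- marker: Blue-capped white marker, 17 x 135 x 16 mm, lying on the table just left of the jig, roughly along its x axis; origin at the centre of its underside, length along y. Leave alone.
- white_carton: White carton, 60 x 110 x 46 mm, standing at the right of the table; origin at the centre of its underside. Leave alone.
- brown_roll: Brown tape roll, 100 mm across, 48 mm high, lying at the left of the table; origin at the centre of its underside. Leave alone.

How it is judged (in metres and radians):
On the way, in this order (a step that is already met when the one before it is completed fails the run):
1. the carton is flush against the fence and the end stop, while the hold-down is still swung away (x of carton in the frame of corner between -0.039 and -0.029 m and y of carton in the frame of corner between -0.065 and -0.055 m and angle between the y axis of carton and the y axis of corner, either way round below 0.05 rad and angle between carton's own z axis and vertical below 0.05 rad and z of carton in the frame of corner below 0.006 m and value of joint clamp below 0.8 rad), for 0.2 s.
2. the hold-down arm is turned over the carton (value of joint clamp above 1.35 rad), for 0.2 s.
At the end, for the whole second after the job is handed in: The carton lies flat on the plate at rest, its centre within 5 mm of the place that touching both stops gives and its sides parallel to the stops within 0.05 rad, and the hold-down arm is turned to more than 1.35 rad, over the carton (x of carton in the frame of corner between -0.039 and -0.029 m and y of carton in the frame of corner between -0.065 and -0.055 m and angle between the y axis of carton and the y axis of corner, either way round below 0.05 rad and angle between carton's own z axis and vertical below 0.05 rad and z of carton in the frame of corner below 0.006 m and value of joint clamp above 1.35 rad and linear speed of carton below 0.01 m/s and angular speed of carton below 0.1 rad/s).
It fails at once if the carton is lifted more than 20 mm off the plate (z of carton in the frame of corner above 0.02 m).
It fails at once if the marker is moved by more than 20 mm (distance of marker from where it was at the start of the episode above 0.02 m).
It fails at once if the white carton is moved by more than 20 mm (distance of white_carton from where it was at the start of the episode above 0.02 m).
It fails at once if the brown roll is moved by more than 20 mm (distance of brown_roll from where it was at the start of the episode above 0.02 m).
It also fails if it takes over 59 s, if anything falls off the work surface, if the arm or the gripper's body presses on something with over 40 N, if the wrist force passes 120 N, or if a joint passes its speed limit or range.

### The arm

A 6-joint arm with a two-finger parallel gripper is mounted at the origin on the work surface; the furniture and walls round the work are solid. World frame = base frame: x ahead of the robot, y to its left, z up, the work surface at z = 0. Lengths are in mm, angles in rad, forces in N, time in s.
With the tool pointing down it reaches from about 325 to 875 mm from the base axis. Payload 4.4 kg.
Tool frame: the origin (TCP) lies at the very end of the fingers, on their centre line; the grasp point (between the pads) lies 19 mm behind it; z points along the fingers, y is the line along which they close (so a half turn about z gives the same grasp; the last joint's range is limited). The gripper opens to 85 mm and grips with 20 to 120 N. Pads are 22 mm wide; open, the fingers measure 114 mm over their backs; the gripper's body (76 mm by 85 mm) begins 54 mm behind the grasp point. The pads swing forward as they close: fully open they stand 13 mm farther back than shut.
Start: joints at [-1.454, 0.207, 1.542, -0, 1.393, -0.15], TCP at [152.138, -554.51, 231.282] pointing down, gripper open.
Joint ranges: [-2.73, 2.73], [-0.86, 2.22], [0.23, 2.46], [-1.11, 4.25], [0.08, 2.63], [-2.82, 2.82]. Speed limits (rad/s): [2.79, 2.79, 3.14, 3.14, 3.14, 3.14].

### API

Orientations are given as a unit quaternion [w, x, y, z].
In Python, from rig import ctrl gives the robot as it stands.
- The arm moves only by the tool play_rows, never from a script. Its argument "rows" is a list of rows, each a list of 7 numbers: the opening, from -1 (shut) to 1 (fully open), then the shift along the tool's x, y, z normalised to -1 to 1, where 1 is 250 mm, then the turn, a rotation vector about the tool's x, y, z normalised to -1 to 1, where 1 is 360 degrees. A call has 1 to 20 rows; each row is the pose to reach, as a shift and turn from the pose commanded when the call began, along the tool's axes at that moment, turning the shorter way round; what a row does not reach only later rows make up. A row lasts 1/10 s, in which the tool goes at most 50 mm and 8.59 degrees, less where a joint would pass 70% of its speed; a pose out of reach is approached as far as the arm can. A call with a number of a shift or a turn outside -1 to 1 is refused whole. A call with a gripper value outside its range is refused whole. The fingers move at their own pace and stop on an object; "squeeze" is the grip in N (left out, the last holds). Time passes only in rows, so rows that repeat a pose let the fingers close. It gives the time, the measured TCP pose, the force, the opening and the grip force at its end, in the units of the state.
- ctrl.sense(): the state, without advancing time (a new reading comes with each control period).
- ctrl.capture(name): name is "scene" or "top" or "wrist"; returns the picture (420x560x3 uint8, red, green, blue); there is no depth.
- ctrl.get_calibration(name): a dict with "K" (3x3 intrinsics, pixels), "R" (3x3) and "t" (3): a world point X has camera coordinates R X + t. Camera axes: x right, y down, z forward; pixel columns grow to the right and rows downward; lengths in mm; the calibration is good to about 2 mm. The wrist camera is an equidistant fisheye: a pixel r from the principal point sees the ray r / f radians off the axis. A picture is of the moment at which its call begins: read the wrist's pose just before it. get_calibration takes no time and is no camera call; for the wrist camera it gives the pose at the moment of the call.
- ctrl.hand_in(): hands the job in; it is judged then, once.
Trained networks look in the newest picture that a camera, given by its name, has taken for a name from the list of things; names that differ only in an ending like _2 or _b are one class to them, and where a whole thing is asked for, a point or a joint stands for the part that bears it (a point fixed in the world has none). Each returns a list of dicts, best first, with "conf" (0 to 1); they miss things now and then, are a little off and sometimes report something else, mostly with a low value. They report only what shows in the picture. A call takes as long as a camera call.
- ctrl.cut_out(query, camera): "pixels" (420x560 bool, what is visible of it).
- ctrl.mark_of(query, camera): "point" ([x, y, z] in mm, in the coordinates of the camera as it stood for that picture, good to about 4 mm: a listed point, or the origin of a listed thing).
The state is a dict: "t": time; "qpos": joint angles; "joint_velocities": joint speeds; "joint_torque": joint torques, N m; "ee_pos": TCP position; "ee_rot": TCP orientation; "force": force on the tool from outside, world axes, zero at the start; "torque": the same for the moment, N m; "grip_width": opening from 0.0 (shut) to 1.0 (fully open); "gripper_force": force on a finger pad.
Only numpy, scipy, OpenCV 4.12 (cv2) and the standard library are available. Lean on these libraries where they do the work, as an engineer would, in place of code of your own. Each camera call takes 0.05 s, during which the arm holds its last target. There are 200 camera calls.

## Working session

There is one attempt and no reset: what is moved stays moved. The work goes in short steps, Python scripts to look and compute and a tool call to move; the robot and the scene stay as the last step left them, time stands still between calls to the robot, and variables do not carry over. Pictures are saved under pics/ and viewed, at most 10 in all, crops included, and the job is handed in when it is done.

Besides the shell and the picture viewer there is one more tool, called after ">>>" as a command line: name --pt "numbers of a row" for each row, then --argument value for the rest. play_rows: Moves the arm, as the interface text tells. Scaled input: -1 to 1 covers 250 mm each way for a shift and 360 degrees each way for a turn. Its arguments: {"type":"object","properties":{"rows":{"type":"array"},"squeeze":{"type":"number"}},"required":["rows"]}

```bash
mkdir -p pics
cat > h.py <<'E'
import numpy as np, cv2
from rig import ctrl
def mark(q,c):
    k=ctrl.get_calibration(c); R=np.array(k['R']);t=np.array(k['t'])
    return [(round(d['conf'],2),np.round(R.T@(np.array(d['point'])-t),1).tolist()) for d in ctrl.mark_of(q,c)[:2]]
def cap(c,n):
    p=ctrl.capture(c); cv2.imwrite(f'pics/{n}.png',p[:,:,::-1]); return p
E
python3 - <<'E'
from h import *
s=ctrl.sense(); print(s['t'],s['ee_pos'],s['ee_rot'])
a=cap('scene','s0');b=cap('top','t0')
for c in('scene','top'):
  k=ctrl.get_calibration(c);print(c,np.round(k['K'],1).tolist(),np.round(k['R'],3).tolist(),np.round(k['t'],1))
  for q in('jig','corner','carton','clamp_grip','clamp_foot','marker','white_carton','brown_roll'): print(q,mark(q,c))
cv2.imwrite('pics/st0.png',cv2.resize(np.hstack([a,b])[:,:,::-1],(800,300)))
E
```

```text
0.0 [ 152.06223345 -553.73783962  230.08711743] [-1.15667791e-03  9.91047976e-01  1.33501199e-01  2.91500206e-05]
scene [[440.4, 0.0, 285.0], [0.0, 440.4, 215.4], [0.0, 0.0, 1.0]] [[-0.673, -0.739, 0.006], [-0.507, 0.456, -0.732], [0.538, -0.496, -0.682]] [308.7 284.5 885.2]
jig [(0.84, [471.0, 50.4, -2.0])]
corner [(0.89, [520.4, 110.1, 4.5])]
carton [(0.68, [443.4, 8.6, 2.8])]
clamp_grip [(0.65, [480.3, 149.7, 90.7])]
clamp_foot [(0.76, [425.7, 140.2, 58.3]), (0.56, [480.3, 149.7, 92.2])]
marker [(0.59, [474.1, 207.0, 0.7])]
white_carton [(0.87, [499.0, -323.8, 1.8])]
brown_roll [(0.81, [394.5, 349.0, -2.2])]
top [[427.0, 0.0, 285.2], [0.0, 427.0, 207.2], [0.0, 0.0, 1.0]] [[0.014, -1.0, -0.007], [-0.816, -0.008, -0.579], [0.578, 0.014, -0.816]] [  -9.4  393.1 1047.1]
jig []
corner [(0.87, [515.0, 103.7, 5.2])]
carton []
clamp_grip [(0.74, [426.8, 137.5, 59.0]), (0.66, [490.1, 145.8, 88.4])]
clamp_foot [(0.65, [425.4, 138.5, 57.3])]
marker [(0.61, [474.8, 202.7, -4.3]), (0.26, [394.2, 348.0, -1.6])]
white_carton [(0.88, [494.6, -326.3, 1.1])]
brown_roll [(0.6, [393.9, 345.4, -2.6])]
```

View pics/t0.png

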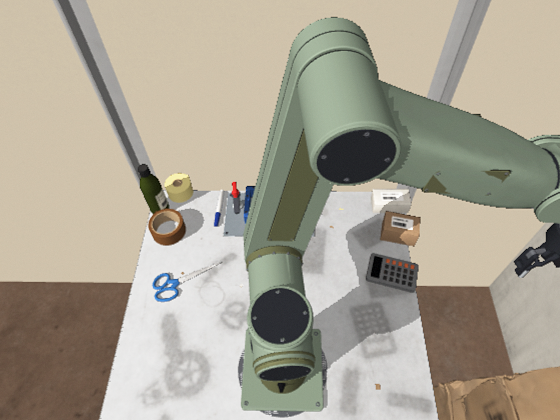

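View pics/s0.png

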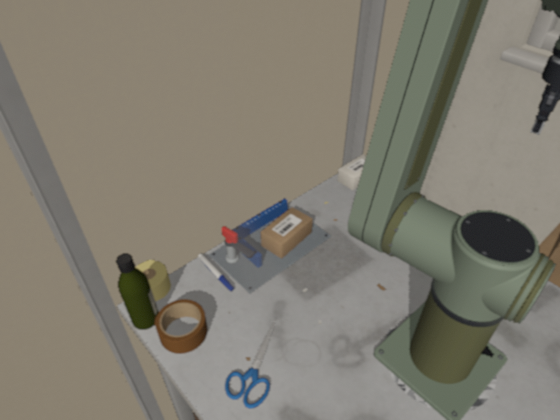

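The scene picture shows the jig around (265,245) with the carton askew at (288,230), the red knob at (230,236) and the marker at (215,270). In the top view the arm hides the carton. I'll move the wrist camera over the jig.

>>> play_rows --pt "0.2 0.83 -0.92 -0.2 0 0 0" --pt "0.2 0.83 -0.92 -0.2 0 0 0" --pt "0.2 0.83 -0.92 -0.2 0 0 0" --pt "0.2 0.83 -0.92 -0.2 0 0 0" --pt "0.2 0.83 -0.92 -0.2 0 0 0" --pt "0.2 0.83 -0.92 -0.2 0 0 0" --pt "0.2 0.83 -0.92 -0.2 0 0 0" --pt "0.2 0.83 -0.92 -0.2 0 0 0"

```text
t: 1.7
ee_pos: [292.3, -276.7, 282.1]
ee_rot: [0.001, 0.991, 0.135, 0.0]
force: [-0.6, -0.1, 0.9]
grip_width: 0.601
gripper_force: 0.0
```

>>> play_rows --pt "0.2 0.75 -0.8 -0.2 0 0 0" --pt "0.2 0.75 -0.8 -0.2 0 0 0" --pt "0.2 0.75 -0.8 -0.2 0 0 0" --pt "0.2 0.75 -0.8 -0.2 0 0 0" --pt "0.2 0.75 -0.8 -0.2 0 0 0" --pt "0.2 0.75 -0.8 -0.2 0 0 0" --pt "0.2 0.75 -0.8 -0.2 0 0 0" --pt "0.2 0.75 -0.8 -0.2 0 0 0" --pt "0.2 0.75 -0.8 -0.2 0 0 0"

```text
t: 2.6
ee_pos: [418.9, -36.9, 330.6]
ee_rot: [0.0, 0.991, 0.132, -0.001]
force: [-0.3, -0.9, 0.3]
grip_width: 0.596
gripper_force: 0.0
```

Run:
```python
from h import *
s=ctrl.sense(); print(s['t'],s['ee_pos'],s['ee_rot'])
a=cap('wrist','w1')
k=ctrl.get_calibration('wrist');print({i:np.round(k[i],3).tolist() for i in k}, np.array(k['R']).T@-np.array(k['t']))
for c in('wrist',):
  for q in('jig','corner','carton','clamp_grip','clamp_foot','marker'): print(q,mark(q,c))
```

```text
2.6 [418.92024939 -36.8919025  330.56678158] [ 1.13779272e-04  9.91203237e-01  1.32346101e-01 -7.99962502e-04]
{'K': [[325.192, 0.0, 279.009], [0.0, 325.192, 212.333], [0.0, 0.0, 1.0]], 'R': [[0.261, -0.965, -0.001], [-0.914, -0.248, 0.32], [-0.309, -0.083, -0.947]], 't': [-145.01, 300.37, 600.82]} [498.37097721 -15.77617781 472.87610667]
jig [(0.88, [468.9, 52.1, 0.8]), (0.23, [494.8, -322.6, -0.4])]
corner [(0.68, [522.1, 108.0, 6.1])]
carton [(0.86, [444.7, 7.7, 1.5])]
clamp_grip [(0.69, [482.5, 151.1, 90.5])]
clamp_foot [(0.66, [430.6, 144.3, 58.0])]
marker [(0.62, [475.0, 206.3, 3.9]), (0.36, [467.6, 52.7, -0.7])]
```

View pics/w1.png

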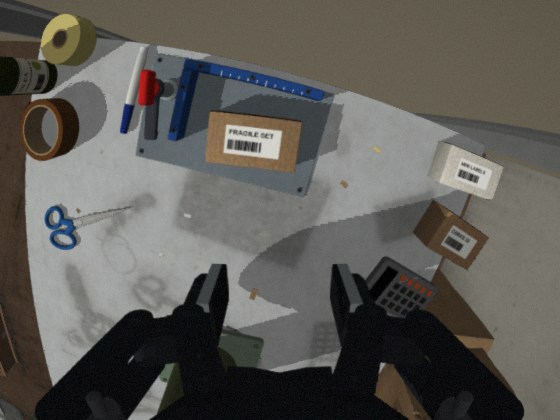

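```bash
cat >> h.py <<'E'
def px2w(uv,z,k):
    K=np.array(k['K']);R=np.array(k['R']);t=np.array(k['t']);out=[]
    for u,v in uv:
        x=(u-K[0,2])/K[0,0];y=(v-K[1,2])/K[1,1];r=np.hypot(x,y)
        d=R.T@np.array([x/r*np.sin(r),y/r*np.sin(r),np.cos(r)]);c=-R.T@t
        out.append((c+d*(z-c[2])/d[2])[:2])
    return np.array(out)
E
python3 - <<'E'
from h import *
p=cv2.imread('pics/w1.png');k=ctrl.get_calibration('wrist')
cv2.imwrite('pics/w1c.png',cv2.resize(p[50:200,125:355],(0,0),fx=3.45,fy=3.45,interpolation=cv2.INTER_CUBIC))
print('plate',px2w([(137,155),(303,195)],4,k)); print('carton',px2w([(210,112),(302,120),(297,172),(206,163)],54,k))
E
```

```text
plate [[378.38129904 180.95559972]
 [381.82042919 -83.34807652]]
carton [[470.32796836  70.20937133]
 [489.76621128 -47.07175567]
 [422.30476524 -59.55677741]
 [403.24378846  60.14343567]]
```

View pics/w1c.png

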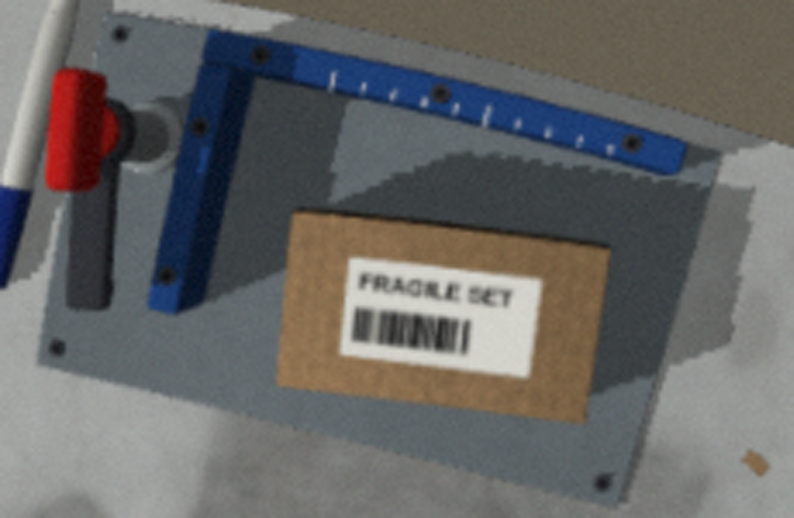

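```bash
cat >> h.py <<'E'
def fit(model,pts):
    m=np.array(model,float);p=np.array(pts);mc=m-m.mean(0);pc=p-p.mean(0)
    a=np.arctan2((mc[:,0]*pc[:,1]-mc[:,1]*pc[:,0]).sum(),(mc*pc).sum())
    R=np.array([[np.cos(a),-np.sin(a)],[np.sin(a),np.cos(a)]]);t=p.mean(0)-R@m.mean(0)
    return t,a,(m@R.T+t-p).round(1)
E
python3 - <<'E'
from h import *
k=ctrl.get_calibration('wrist')
f=lambda L:[(125+x/3.45,50+y/3.45) for x,y in L]
J=fit([(-88,130),(-88,-140),(72,-140),(72,130)],px2w(f([(38,365),(623,507),(720,155),(105,12)]),4,k))
C=fit([(34,60),(34,-60),(-34,-60),(-34,60)],px2w(f([(294,211),(609,247),(585,421),(278,385)]),54,k))
# screws/fence edges at z44: far fence outer right end, endstop outer near corner
print('jig',J);print('carton',C)
R=np.array([[np.cos(J[1]),-np.sin(J[1])],[np.sin(J[1]),np.cos(J[1])]])
w=lambda q:R@np.array(q)+J[0]
print('corner',w((55,55)),'pivot',w((21,95)),'foot',w((-39,95)),'reg centre',w((21,-5)),'carton in jig',R.T@(C[0]-J[0]),C[1]-J[1])
print('fence44 in jig',(px2w(f([(685,141),(208,31),(149,309),(235,67),(182,312)]),44,k)-J[0])@R)
print('knob',(px2w(f([(80,72),(76,188)]),101,k)-J[0])@R)
E
```

```text
jig (array([465.44754186,  53.78652451]), np.float64(0.009744764860726332), array([[-0.6,  0.5],
       [-1.1,  0.9],
       [ 1.9, -0.9],
       [-0.3, -0.5]]))
carton (array([446.36109669,   6.9444506 ]), np.float64(0.13811112756705898), array([[ 0.3,  0.9],
       [ 0.7, -0.8],
       [-0.5, -0.7],
       [-0.5,  0.6]]))
corner [519.90897688 109.3198667 ] pivot [485.52080677 148.98665075] foot [425.52365556 148.40197411] reg centre [486.49526783  48.99139873] carton in jig [-19.54199672 -46.65385988] 0.12836636270633264
fence44 in jig [[  68.18803334 -118.84532799]
 [  67.83599651   68.96821235]
 [ -44.48536401   68.18365531]
 [  55.76936783   54.67360865]
 [ -42.76546317   54.26181587]]
knob [[41.93943039 93.39107683]
 [ 1.89284808 85.60823861]]
```

The crop shows the plate, both stops and the carton clearly, with carton corners at crop (294,211), (609,247), (585,421) and (278,385). In jig axes the carton sits at (-19.5,-46.7) with yaw +0.128. I'll go down behind its long side.

>>> play_rows --pt "0.65 -0.083 -0.2 0.3 0 0 0.0406" --pt "0.65 -0.083 -0.2 0.6 0 0 0.0406" --pt "0.65 -0.083 -0.2 0.88 0 0 0.0406" --pt "0.65 -0.083 -0.2 0.88 0 0 0.0406" --pt "0.65 -0.083 -0.2 0.88 0 0 0.0406" --pt "0.65 -0.083 -0.2 0.88 0 0 0.0406" --pt "0.65 -0.083 -0.2 0.88 0 0 0.0406"

```text
t: 3.65
ee_pos: [386.4, 7.2, 111.9]
ee_rot: [0.0, 1.0, 0.006, 0.0]
force: [0.1, -0.5, -0.1]
grip_width: 0.823
gripper_force: 0.0
```

```bash
cat >> h.py <<'E'
JT=np.array([465.4,53.8]);JA=0.0097
JR=np.array([[np.cos(JA),-np.sin(JA)],[np.sin(JA),np.cos(JA)]])
def st():
    s=ctrl.sense();w,x,y,z=s['ee_rot'];e=np.array(s['ee_pos'])
    yaw=np.arctan2(2*(x*y+w*z),1-2*(y*y+z*z))
    print('t',round(s['t'],2),'jig',(JR.T@(e[:2]-JT)).round(1),'z',e[2].round(1),'yaw-jig',round(yaw-JA,3),'F',np.round(s['force'],1),'grip',round(s['grip_width'],2))
E
python3 -c "
from h import *
st()"
```

```text
t 3.65 jig [-79.4 -45.8] z 111.9 yaw-jig 0.003 F [ 0.1 -0.5 -0.1] grip 0.82
```

>>> play_rows --pt "0.65 -0.02 0 0.18 0 0 0" --pt "0.65 -0.02 0 0.3 0 0 0" --pt "0.65 -0.02 0 0.385 0 0 0" --pt "0.65 -0.02 0 0.385 0 0 0" --pt "0.65 -0.02 0 0.385 0 0 0"

```text
t: 4.15
ee_pos: [383.6, 6.7, 17.0]
ee_rot: [0.0, 1.0, 0.006, 0.002]
force: [0.5, 0.4, -0.2]
grip_width: 0.822
gripper_force: 0.0
```

>>> play_rows --pt "0.65 0.02 0 0 0 0 0" --pt "0.65 0.04 0 0 0 0 0" --pt "0.65 0.06 0 0 0 0 0" --pt "0.65 0.08 0 0 0 0 0" --pt "0.65 0.1 0 0 0 0 0" --pt "0.65 0.12 0 0 0 0 0" --pt "0.65 0.14 0 0 0 0 0" --pt "0.65 0.16 0 0 0 0 0" --pt "0.65 0.16 0 0 0 0 0"

```text
t: 5.05
ee_pos: [422.7, 7.6, 15.2]
ee_rot: [0.0, 1.0, 0.006, 0.001]
force: [-0.5, -0.3, 0.3]
grip_width: 0.826
gripper_force: 0.0
```

Run:
```python
from h import *
st();cap('wrist','w2');print(mark('carton','wrist'))
```

```text
t 5.05 jig [-43.2 -45.8] z 15.2 yaw-jig 0.003 F [-0.5 -0.3  0.3] grip 0.83
[(0.89, [466.5, 4.1, 1.1])]
```

View pics/w2.png

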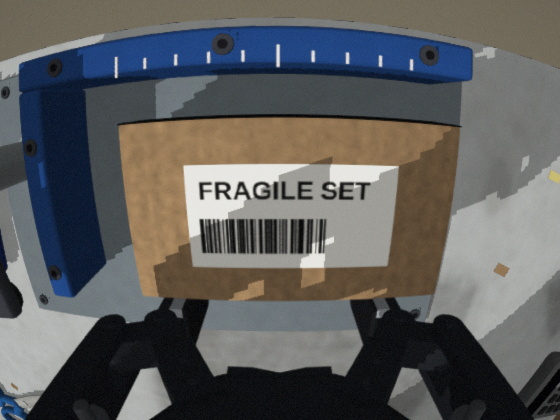

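The carton is now square to the fence and both fingers are on its long side, with about 20 mm left to go. I'll keep pushing and watch the force.

>>> play_rows --pt "0.65 0.02 0 0 0 0 0" --pt "0.65 0.04 0 0 0 0 0" --pt "0.65 0.052 0 0 0 0 0" --pt "0.65 0.06 0 0 0 0 0" --pt "0.65 0.064 0 0 0 0 0" --pt "0.65 0.068 0 0 0 0 0" --pt "0.65 0.068 0 0 0 0 0"

```text
t: 5.85
ee_pos: [438.0, 8.1, 15.0]
ee_rot: [-0.0, 1.0, 0.006, -0.0]
force: [-1.2, -0.2, -0.6]
grip_width: 0.824
gripper_force: 0.7
```

>>> play_rows --pt "0.65 0.004 0 0 0 0 0" --pt "0.65 0.008 0 0 0 0 0" --pt "0.65 0.008 0 0 0 0 0"

```text
t: 6.15
ee_pos: [440.4, 8.1, 15.1]
ee_rot: [0.0, 1.0, 0.006, 0.0]
force: [-1.6, 0.5, -1.1]
grip_width: 0.824
gripper_force: 0.6
```

>>> play_rows --pt "0.65 0.004 0 0 0 0 0" --pt "0.65 0.008 0 0 0 0 0" --pt "0.65 0.008 0 0 0 0 0"

```text
t: 6.45
ee_pos: [441.1, 8.2, 15.0]
ee_rot: [-0.0, 1.0, 0.006, -0.001]
force: [-5.0, -0.8, 4.6]
grip_width: 0.824
gripper_force: 2.8
```

>>> play_rows --pt "0.65 0.004 0 0 0 0 0" --pt "0.65 0.006 0 0 0 0 0" --pt "0.65 0.006 0 0 0 0 0"

```text
t: 6.75
ee_pos: [440.9, 8.2, 14.7]
ee_rot: [-0.0, 1.0, 0.006, -0.003]
force: [-8.3, -0.7, 7.0]
grip_width: 0.83
gripper_force: 4.5
```

Run:
```python
from h import *
st();cap('wrist','w3');print(mark('carton','wrist'),mark('corner','wrist'))
```

```text
t 6.75 jig [-24.9 -45.3] z 14.7 yaw-jig 0.003 F [-8.3 -0.7  7. ] grip 0.83
[(0.79, [485.5, 5.0, 2.9])] [(0.81, [520.3, 105.7, 4.6]), (0.4, [430.5, 142.9, 59.3])]
```

>>> play_rows --pt "0.65 -0.08 0 0 0 0 0" --pt "0.65 -0.14 0 -0.1 0 0 0" --pt "0.65 -0.14 0 -0.25 0 0 0" --pt "0.65 -0.14 0 -0.38 0 0 0" --pt "0.65 -0.14 0 -0.38 0 0 0"

```text
t: 7.4
ee_pos: [414.2, 6.8, 115.3]
ee_rot: [0.001, 1.0, 0.006, 0.007]
force: [0.2, 0.3, 0.9]
grip_width: 0.822
gripper_force: 0.0
```

>>> play_rows --pt "-0.2 0.31 0.38 0 0 0 -0.25" --pt "-0.2 0.31 0.38 0 0 0 -0.25" --pt "-0.2 0.31 0.38 0 0 0 -0.25" --pt "-0.2 0.31 0.38 0 0 0 -0.25" --pt "-0.2 0.31 0.38 0 0 0 -0.25" --pt "-0.2 0.31 0.38 0 0 0 -0.25" --pt "-0.2 0.31 0.38 0 0 0 -0.25" --pt "-0.2 0.31 0.38 0 0 0 -0.25" --pt "-0.2 0.31 0.38 0 0 0 -0.25" --pt "-0.2 0.31 0.38 0 0 0 -0.25" --pt "-0.2 0.31 0.38 0 0 0 -0.25" --pt "-0.2 0.31 0.38 0 0 0 -0.25"

```text
t: 8.6
ee_pos: [487.6, -86.4, 109.5]
ee_rot: [0.0, 0.703, 0.711, 0.0]
force: [0.0, 0.9, 0.5]
grip_width: 0.399
gripper_force: 0.0
```

Run:
```python
from h import *
st();cap('wrist','w4');print(mark('carton','wrist'),mark('corner','wrist'),mark('clamp_grip','wrist'),mark('clamp_foot','wrist'))
```

```text
t 8.6 jig [  20.9 -140.4] z 109.5 yaw-jig 1.573 F [0.  0.9 0.5] grip 0.4
[(0.73, [487.4, 6.7, 3.5])] [] [] []
```

View pics/w4.png

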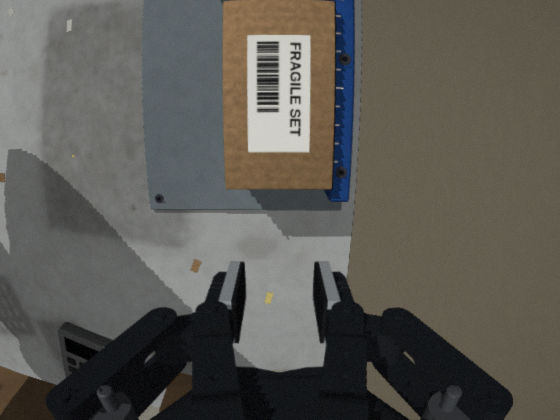

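The carton is flush along the fence (fence edge at column 335) and the fingers are behind its end. I'll descend and push it toward the end stop.

>>> play_rows --pt "-0.2 -0.01 -0.012 0.15 0 0 0" --pt "-0.2 -0.01 -0.012 0.3 0 0 0" --pt "-0.2 -0.01 -0.012 0.38 0 0 0" --pt "-0.2 -0.01 -0.012 0.38 0 0 0" --pt "-0.2 -0.01 -0.012 0.38 0 0 0"

```text
t: 9.35
ee_pos: [484.5, -88.9, 15.2]
ee_rot: [-0.0, 0.703, 0.711, 0.0]
force: [0.7, -0.1, 0.6]
grip_width: 0.4
gripper_force: 0.0
```

>>> play_rows --pt "-0.2 0.03 0 0 0 0 0" --pt "-0.2 0.05 0 0 0 0 0" --pt "-0.2 0.07 0 0 0 0 0" --pt "-0.2 0.09 0 0 0 0 0" --pt "-0.2 0.11 0 0 0 0 0" --pt "-0.2 0.13 0 0 0 0 0" --pt "-0.2 0.15 0 0 0 0 0" --pt "-0.2 0.17 0 0 0 0 0" --pt "-0.2 0.19 0 0 0 0 0" --pt "-0.2 0.21 0 0 0 0 0" --pt "-0.2 0.225 0 0 0 0 0" --pt "-0.2 0.235 0 0 0 0 0" --pt "-0.2 0.235 0 0 0 0 0"

```text
t: 10.65
ee_pos: [484.4, -30.4, 15.7]
ee_rot: [0.001, 0.702, 0.712, 0.0]
force: [0.6, -3.7, 1.8]
grip_width: 0.399
gripper_force: 1.9
```

>>> play_rows --pt "-0.2 0.004 0 0 0 0 0" --pt "-0.2 0.008 0 0 0 0 0" --pt "-0.2 0.012 0 0 0 0 0" --pt "-0.2 0.012 0 0 0 0 0"

```text
t: 11.05
ee_pos: [483.8, -27.0, 15.1]
ee_rot: [0.0, 0.703, 0.712, 0.0]
force: [0.2, -2.9, 2.6]
grip_width: 0.4
gripper_force: 1.6
```

>>> play_rows --pt "-0.2 0.004 0 0 0 0 0" --pt "-0.2 0.008 0 0 0 0 0" --pt "-0.2 0.012 0 0 0 0 0" --pt "-0.2 0.012 0 0 0 0 0"

```text
t: 11.45
ee_pos: [483.3, -23.9, 15.0]
ee_rot: [-0.0, 0.703, 0.712, -0.0]
force: [0.4, -3.6, 2.5]
grip_width: 0.404
gripper_force: 1.8
```

>>> play_rows --pt "-0.2 0.004 0 0 0 0 0" --pt "-0.2 0.008 0 0 0 0 0" --pt "-0.2 0.008 0 0 0 0 0"

```text
t: 11.75
ee_pos: [483.3, -22.0, 15.0]
ee_rot: [-0.0, 0.703, 0.712, -0.0]
force: [-0.1, -2.9, 3.9]
grip_width: 0.401
gripper_force: 2.0
```

Run:
```python
from h import *
st();cap('wrist','w5');print(mark('carton','wrist'),mark('corner','wrist'))
```

```text
t 11.75 jig [ 17.1 -76. ] z 15.0 yaw-jig 1.574 F [-0.1 -2.9  3.9] grip 0.4
[(0.66, [483.4, 50.1, 2.7])] []
```

>>> play_rows --pt "-0.2 0.004 0 0 0 0 0" --pt "-0.2 0.008 0 0 0 0 0" --pt "-0.2 0.008 0 0 0 0 0"

```text
t: 12.2
ee_pos: [483.2, -22.0, 15.0]
ee_rot: [0.001, 0.702, 0.712, -0.001]
force: [-1.6, -11.0, 2.1]
grip_width: 0.4
gripper_force: 5.7
```

>>> play_rows --pt "-0.2 0.004 0 0 0 0 0" --pt "-0.2 0.008 0 0 0 0 0" --pt "-0.2 0.008 0 0 0 0 0"

```text
t: 12.5
ee_pos: [483.1, -22.0, 15.1]
ee_rot: [0.002, 0.702, 0.712, -0.003]
force: [-2.4, -19.3, 2.4]
grip_width: 0.399
gripper_force: 9.4
```

>>> play_rows --pt "-0.2 -0.06 0 0 0 0 0" --pt "-0.2 -0.1 0 -0.15 0 0 0" --pt "-0.2 -0.1 0 -0.35 0 0 0" --pt "-0.2 -0.1 0 -0.5 0 0 0" --pt "-0.2 -0.1 0 -0.5 0 0 0"

```text
t: 13.0
ee_pos: [487.5, -43.1, 145.3]
ee_rot: [0.004, 0.703, 0.712, 0.003]
force: [1.2, -0.9, 0.7]
grip_width: 0.4
gripper_force: 0.0
```

>>> play_rows --pt "-0.2 0.64 -0.23 -0.44 0 0 0.25" --pt "-0.2 0.64 -0.23 -0.44 0 0 0.25" --pt "-0.2 0.64 -0.23 -0.44 0 0 0.25" --pt "-0.2 0.64 -0.23 -0.44 0 0 0.25" --pt "-0.2 0.64 -0.23 -0.44 0 0 0.25" --pt "-0.2 0.64 -0.23 -0.44 0 0 0.25" --pt "-0.2 0.64 -0.23 -0.44 0 0 0.25" --pt "-0.2 0.64 -0.23 -0.44 0 0 0.25" --pt "-0.2 0.64 -0.23 -0.44 0 0 0.25" --pt "-0.2 0.64 -0.23 -0.44 0 0 0.25" --pt "-0.2 0.64 -0.23 -0.44 0 0 0.25" --pt "-0.2 0.64 -0.23 -0.44 0 0 0.25"

```text
t: 14.2
ee_pos: [422.6, 116.9, 248.1]
ee_rot: [-0.001, 1.0, 0.007, -0.002]
force: [-0.6, 1.0, -0.7]
grip_width: 0.401
gripper_force: 0.0
```

Run:
```python
from h import *
st();cap('wrist','w6');cap('scene','s6')
for q in('carton','corner','clamp_grip','clamp_foot'): print(q,mark(q,'wrist'),mark(q,'scene'))
```

```text
t 14.2 jig [-42.2  63.5] z 248.1 yaw-jig 0.004 F [-0.6  1.  -0.7] grip 0.4
carton [(0.56, [484.4, 47.7, 5.5])] [(0.58, [480.2, 51.9, 3.0])]
corner [(0.73, [524.1, 109.0, 8.6])] [(0.76, [518.7, 109.7, 4.7])]
clamp_grip [(0.84, [482.1, 148.8, 93.0])] [(0.48, [473.7, 208.1, -0.7])]
clamp_foot [(0.62, [433.1, 141.1, 60.0])] [(0.63, [423.7, 142.5, 53.8])]
```

View pics/w6.png

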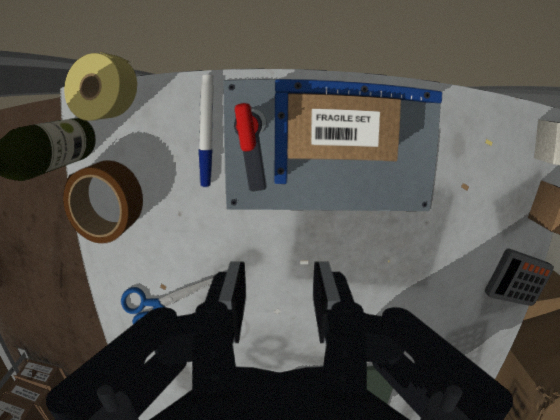

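The carton is flush in both stops, at cols 287–400 and rows 95–158. The knob bar runs from (243,104) to (249,150) and the arm ends at (257,190). I'll work out the knob pose.

Run:
```python
from h import *
from scipy import ndimage
k=ctrl.get_calibration('wrist');p=cv2.imread('pics/w6.png').astype(int)
m=(p[:,:,2]>130)&(p[:,:,1]<70)&(p[:,:,0]<70)
m[:,:200]=0;m[:,300:]=0;m[:80]=0;m[200:]=0
v,u=np.nonzero(m);print(len(u),u.min(),u.max(),v.min(),v.max())
w=(px2w(np.c_[u,v],101,k)-JT)@JR
r=cv2.minAreaRect(w.astype(np.float32));print('bright red @101',r)
l=(px2w([(257,188),(254,135)],69,k)-JT)@JR;print('arm end',l)
# two-view knob height: scene red centroid ray vs wrist
s=cv2.imread('pics/s6.png').astype(int);ms=(s[:,:,2]>130)&(s[:,:,1]<80)&(s[:,:,0]<80)
vs,us=np.nonzero(ms);ks=ctrl.get_calibration('scene')
print('scene red',us.mean(),vs.mean(),len(us))
K=np.array(ks['K']);R=np.array(ks['R']);t=np.array(ks['t']);c1=-R.T@t
d1=R.T@np.linalg.inv(K)@[us.mean(),vs.mean(),1]
a=px2w([(u.mean(),v.mean())],0,k)[0];b=px2w([(u.mean(),v.mean())],100,k)[0]
c2=np.r_[a,0];d2=np.r_[b,100]-c2
A=np.c_[d1,-d2];x=np.linalg.lstsq(A,c2-c1,rcond=None)[0];q1=c1+x[0]*d1;q2=c2+x[1]*d2
print('tri',q1,q2,'jig',JR.T@(q2[:2]-JT))
```

```text
490 235 250 105 150
bright red @101 ((23.084569931030273, 95.6692123413086), (41.7976188659668, 10.575214385986328), 8.068877220153809)
arm end [[-40.99049083  85.31562871]
 [ 13.48645973  87.63862542]]
scene red 229.4320987654321 235.34567901234567 162
tri [485.36226367 149.60085222  83.05439086] [486.59542297 151.32670097  83.16825483] jig [22.14042001 97.31652049]
```

>>> play_rows --pt "-0.2 0.255 -0.128 0.2 0 0 -0.022" --pt "-0.2 0.255 -0.128 0.47 0 0 -0.022" --pt "-0.2 0.255 -0.128 0.47 0 0 -0.022" --pt "-0.2 0.255 -0.128 0.47 0 0 -0.022" --pt "-0.2 0.255 -0.128 0.47 0 0 -0.022" --pt "-0.2 0.255 -0.128 0.47 0 0 -0.022"

```text
t: 15.3
ee_pos: [488.9, 149.0, 135.0]
ee_rot: [-0.0, 0.997, 0.075, 0.002]
force: [0.8, 0.6, 0.9]
grip_width: 0.4
gripper_force: 0.0
```

Run:
```python
from h import *
st();cap('wrist','w7');print(mark('clamp_grip','wrist'))
```

```text
t 15.3 jig [24.5 95. ] z 135.0 yaw-jig 0.141 F [0.8 0.6 0.9] grip 0.4
[(0.7, [480.4, 149.6, 90.8])]
```

View pics/w7.png

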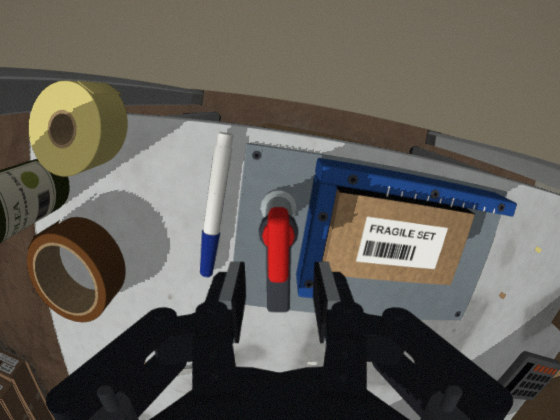

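The knob (col 278, rows 208–282) is centred between the fingers and lined up with them, so I'll descend and grip.

>>> play_rows --pt "-0.2 -0.012 0 0.1 0 0 0" --pt "-0.2 -0.012 0 0.18 0 0 0" --pt "-0.2 -0.012 0 0.22 0 0 0" --pt "-0.2 -0.012 0 0.22 0 0 0" --pt "-0.2 -0.012 0 0.22 0 0 0" --squeeze 40

```text
t: 15.9
ee_pos: [485.5, 148.6, 78.9]
ee_rot: [-0.0, 0.997, 0.075, 0.001]
force: [-0.9, 0.4, -0.2]
grip_width: 0.394
gripper_force: 0.0
```

>>> play_rows --pt "-1 0 0 0 0 0 0" --pt "-1 0 0 0 0 0 0" --pt "-1 0 0 0 0 0 0" --pt "-1 0 0 0 0 0 0" --pt "-1 0 0 0 0 0 0" --pt "-1 0 0 0 0 0 0" --squeeze 40

```text
t: 16.5
ee_pos: [485.7, 149.1, 79.1]
ee_rot: [-0.0, 0.997, 0.075, 0.001]
force: [-1.2, 2.4, 7.1]
grip_width: 0.144
gripper_force: 40.9
```

Gripped at about 12 mm. I'll turn counter-clockwise by roughly 72° first, then look at the load.

>>> play_rows --pt "-1 0 0 0 0 0 -0.02" --pt "-1 0 0 0 0 0 -0.04" --pt "-1 0 0 0 0 0 -0.06" --pt "-1 0 0 0 0 0 -0.08" --pt "-1 0 0 0 0 0 -0.1" --pt "-1 0 0 0 0 0 -0.12" --pt "-1 0 0 0 0 0 -0.14" --pt "-1 0 0 0 0 0 -0.16" --pt "-1 0 0 0 0 0 -0.18" --pt "-1 0 0 0 0 0 -0.2" --pt "-1 0 0 0 0 0 -0.2"

```text
t: 17.6
ee_pos: [485.7, 149.1, 79.1]
ee_rot: [0.0, 0.762, 0.648, 0.001]
force: [-1.3, 2.2, 6.3]
grip_width: 0.14
gripper_force: 40.9
```

>>> play_rows --pt "-1 0 0 0 0 0 -0.01" --pt "-1 0 0 0 0 0 -0.02" --pt "-1 0 0 0 0 0 -0.02"

```text
t: 17.9
ee_pos: [485.8, 149.2, 79.1]
ee_rot: [0.001, 0.72, 0.694, 0.001]
force: [-0.6, 1.7, 5.4]
grip_width: 0.145
gripper_force: 40.9
```

Run:
```python
from h import *
st();print(np.round(ctrl.sense()['torque'],2))
```

```text
t 17.9 jig [21.3 95.2] z 79.1 yaw-jig 1.525 F [-0.6  1.7  5.4] grip 0.14
[0.36 0.21 0.02]
```

>>> play_rows --pt "-1 0 0 0 0 0 -0.005" --pt "-1 0 0 0 0 0 -0.01" --pt "-1 0 0 0 0 0 -0.01"

```text
t: 18.2
ee_pos: [485.8, 149.2, 79.1]
ee_rot: [0.0, 0.699, 0.715, 0.001]
force: [-0.8, 1.3, 6.2]
grip_width: 0.144
gripper_force: 41.7
```

>>> play_rows --pt "-0.2 0 0 0 0 0 0" --pt "-0.2 0 0 0 0 0 0" --pt "-0.2 0 0 0 0 0 0" --pt "-0.2 0 0 0 0 0 0" --pt "-0.2 0 0 -0.1 0 0 0" --pt "-0.2 -0.2 0 -0.3 0 0 0" --pt "-0.2 -0.4 0 -0.6 0 0 0" --pt "-0.2 -0.6 0 -0.7 0 0 0" --pt "-0.2 -0.6 0 -0.7 0 0 0" --pt "-0.2 -0.6 0 -0.7 0 0 0" --pt "-0.2 -0.6 0 -0.7 0 0 0"

```text
t: 19.3
ee_pos: [489.4, -2.7, 254.1]
ee_rot: [0.001, 0.699, 0.715, 0.001]
force: [0.8, 0.3, -0.2]
grip_width: 0.402
gripper_force: 0.0
```

Run:
```python
from h import *
st();p=cap('wrist','w8')
for q in('carton','corner','clamp_grip','clamp_foot','marker'): print(q,mark(q,'wrist'))
```

```text
t 19.3 jig [ 23.5 -56.8] z 254.1 yaw-jig 1.583 F [ 0.8  0.3 -0.2] grip 0.4
carton [(0.77, [480.2, 49.8, -0.0])]
corner [(0.75, [477.7, 54.3, -2.4])]
clamp_grip [(0.76, [474.8, 152.5, 89.6])]
clamp_foot [(0.78, [483.0, 96.6, 54.5])]
marker [(0.69, [469.6, 208.6, -1.4])]
```

View pics/w8.png

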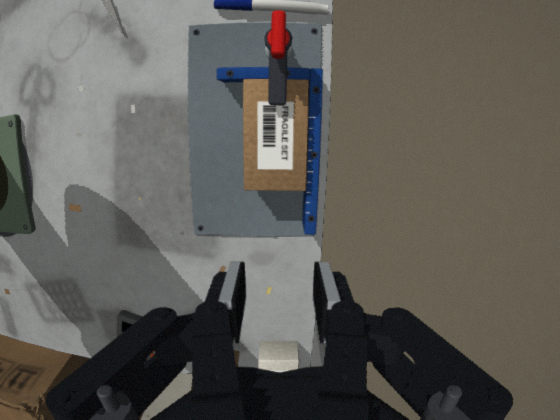

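The arm (col 278, rows 50–103) lies over the carton. The carton is flush with both stops, and the marker hasn't moved.

```bash
python3 -c "
from rig import ctrl
print(ctrl.hand_in())"
```

```text
the job is handed in; nothing more can be done
None
```

The job is handed in at about 19 s: the carton sits flush against the fence and end stop, and the hold-down arm is turned over it to about 1.57 rad; no verdict was returned.

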